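# Roll the press roller to the line on the mounting board

## Robot

A 6-joint arm with a two-finger parallel gripper is mounted at the origin on the work surface. World frame = base frame: x ahead of the robot, y to its left, z up, the work surface at z = 0. Lengths are in mm, angles in rad, forces in N, time in s.
With the tool pointing down it reaches from about 400 to 925 mm from the base axis. Payload 12.5 kg.
Tool frame: the origin (TCP) lies midway between the tips of the shut fingers; the grasp point (between the pads) lies 19 mm behind it; z points along the fingers, y is the line along which they close (so a half turn about z gives the same grasp; the last joint's range is limited). The gripper opens to 95 mm and grips with 3 to 60 N. Pads are 20 mm wide; open, the fingers measure 119 mm over their backs; the gripper's body (75 mm by 180 mm) begins 59 mm behind the grasp point.
Start: joints at [-1.387, 0.491, 1.559, -0, 1.092, -0.106], TCP at [178.623, -598.95, 214.661] pointing down, gripper open.
Joint ranges: [-3.1, 3.1], [-0.84, 2.19], [0.05, 2.79], [-1.13, 4.28], [0.06, 2.93], [-2.69, 2.69]. Speed limits (rad/s): [2.22, 2.22, 2.79, 3.14, 3.14, 3.14].

## Interface

Orientations are given as [roll, pitch, yaw] about the fixed x, y, z axes, in that order (R = Rz(yaw) Ry(pitch) Rx(roll)).
In Python, from cell import state, read_camera, camera_info, env gives the robot as it stands.
- The arm moves only by the tool move_arm, never from a script. Its argument "commands" is a list of rows, each a list of 3 entries, a list of its own where there are three numbers: the shift along the world's x, y, z in cm, then the turn, a rotation vector about the world's x, y, z in degrees, then the opening, from 0 (shut) to 1 (fully open). A call has 1 to 10 rows; each row shifts and turns the commanded pose from where the row before left it; what a row does not reach is not made up. A row lasts 1/10 s, in which the tool goes at most 50 mm and 8.59 degrees, less where a joint would pass 70% of its speed; a pose out of reach is approached as far as the arm can. A call with a gripper value outside its range is refused whole. The fingers move at their own pace and stop on an object; the grip force is fixed at half the most. Time passes only in rows, so rows that do not move let the fingers close. It gives the time, the measured TCP pose, the force, the opening and the grip force at its end, in the units of the state.
- state(): the state, without advancing time (a new reading comes with each control period).
- read_camera(name): name is "side" or "top"; returns the picture (480x640x3 uint8, blue, green, red); there is no depth.
- camera_info(name): a dict with "K" (3x3 intrinsics, pixels), "cam_to_world" (4x4, takes a point from camera to world coordinates). Camera axes: x right, y down, z forward; pixel columns grow to the right and rows downward; lengths in mm; the calibration is good to about 2 mm. A picture is of the moment at which its call begins. camera_info takes no time and is no camera call.
- env.job_done(): hands the job in; it is judged then, once.
The state is a dict: "t": time; "joints": joint angles; "qvel": joint speeds; "tau": joint torques, N m; "eef_pos": TCP position; "tcp_rot": TCP orientation; "ft_force": force on the tool from outside, world axes, zero at the start; "moment": the same for the moment, N m; "opening": opening from 0.0 (shut) to 1.0 (fully open); "grip_force": force on a finger pad.
Only numpy, scipy, OpenCV 4.12 (cv2) and the standard library are available. Lean on these libraries where they do the work, as an engineer would, in place of code of your own. Each camera call takes 0.05 s, during which the arm holds its last target. There are 200 camera calls.

## Task

On the plant mounting board lies a thick wooden press roller. Press on its top with the fingertips and roll it along the board, never lifting it off, until it lies still, lengthwise over the dark line with tick marks at its ends, centred on it. Leave the two brass weights where they stand.

Things in the scene. Friction and masses are not known exactly. Their poses are not given: they have to be found in the camera images.
- roller_center (a point): centre of the thick wooden roller: a solid cylinder 44 mm in diameter, 130 mm long, 150 g, lying on the board 50 to 85 mm to one side of the line and parallel to it. Point on its axis at mid-length, 22 mm above the board; x along the cylinder, y and z turn with it. With its top pressed and dragged it rolls half as far as the fingertips go, and soon stops. The 20 mm thin, 90 mm long dowel is not it.
- line (a point): centre of the dark line on the board's surface: 170 mm long, 4 mm wide, a 24 mm cross tick at each end, flat. x along the line, y across it, z up. The mounting board is a fixed off-white card, 260 x 340 mm, 4 mm thick, flat on the bench; its 260 mm sides run parallel to the line.
- weight_a: round brass weight, 42 mm in diameter, 34 mm high with a narrower knob on top, 250 g, standing loose near a corner of the board; origin at the centre of its underside, z up.
- weight_b: the same kind of brass weight, near the diagonally opposite corner of the board; origin at the centre of its underside, z up.
Not all that is in view belongs to the job. What is shaped like the weight_a but white is not meant. Leave any turquoise look-alike of the part that bears roller_center alone.

How it is judged:
By the outcome, as a careful person would: the job done as asked, in the order asked, and still so for the second after the job is handed in, with the robot touching nothing.
It also fails if it takes over 45 s, if anything falls off the work surface, if the arm or the gripper's body presses on something with over 40 N, if the wrist force passes 120 N, or if a joint passes its speed limit or range.

## Working session

There is one attempt and no reset: what is moved stays moved. The work goes in short steps, Python scripts to look and compute and a tool call to move; the robot and the scene stay as the last step left them, time stands still between calls to the robot, and variables do not carry over. Pictures are saved under pics/ and viewed, at most 10 in all, crops included, and the job is handed in when it is done.

Besides the shell and the picture viewer there is one more tool, called after "Call:" as name(argument=value, ...), one argument or row to a line, values as JSON. move_arm: Moves the arm, as the interface text tells. Its arguments: {"type":"object","properties":{"commands":{"type":"array"}},"required":["commands"]}

```bash
mkdir -p pics
python3 - <<'E'
from cell import *
import cv2
for n in("top","side"):
    cv2.imwrite(f"pics/{n}0.png",read_camera(n)); i=camera_info(n); print(i["K"],i["cam_to_world"])
s=state();print(s)
E
```

```text
[[437.29006297   0.         315.450475  ]
 [  0.         437.29006297 244.54232481]
 [  0.           0.           1.        ]] [[ 2.22214536e-03 -9.85778576e-01  1.68034702e-01  3.65028546e+02]
 [-9.99956938e-01 -3.70449356e-03 -8.50872286e-03 -2.67497584e+01]
 [ 9.01020017e-03 -1.68008559e-01 -9.85744359e-01  8.01197943e+02]
 [ 0.00000000e+00  0.00000000e+00  0.00000000e+00  1.00000000e+00]]
[[540.65982551   0.         310.3456822 ]
 [  0.         540.65982551 236.9244863 ]
 [  0.           0.           1.        ]] [[-9.86578628e-01 -1.24310347e-01  1.05875156e-01  3.81890902e+02]
 [-1.62532170e-01  6.85341471e-01 -7.09852352e-01  6.87237699e+02]
 [ 1.56813566e-02 -7.17533278e-01 -6.96347679e-01  7.11851121e+02]
 [ 0.00000000e+00  0.00000000e+00  0.00000000e+00  1.00000000e+00]]
{'t': 0.1, 'joints': array([-1.38660678e+00,  4.91507250e-01,  1.55940932e+00, -2.82055647e-06,
        1.09169687e+00, -1.05620105e-01]), 'qvel': array([ 4.50009469e-04, -2.59313099e-03,  7.35909524e-05,  1.05586285e-03,
        1.38467673e-03,  4.47471187e-04]), 'tau': array([ 3.74797324e-03, -6.13621116e+01, -2.58606684e+01,  6.94505498e-02,
        4.69923019e-02, -4.67921041e-05]), 'eef_pos': array([ 178.57391654, -598.71205838,  214.10806657]), 'tcp_rot': array([-3.14057729e+00, -1.05127503e-04,  2.89810895e-01]), 'ft_force': array([ 0.64466748,  0.14656772, -0.26346313]), 'moment': array([-0.0188071 ,  0.0240259 ,  0.04064517]), 'grip_force': 0.0, 'opening': 1.0004825753534556}
```

View pics/top0.png

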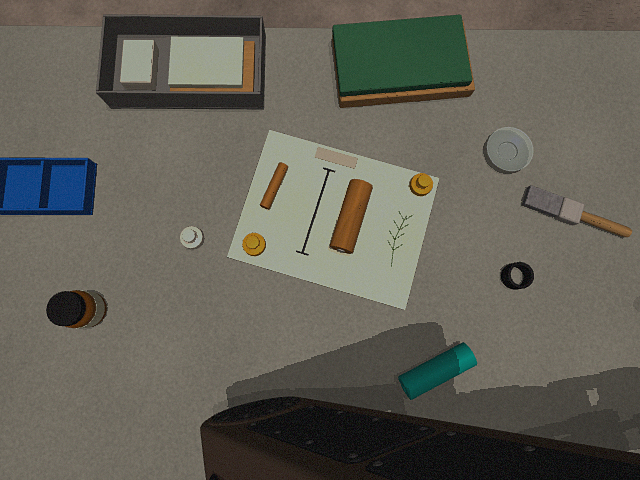

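View pics/side0.png

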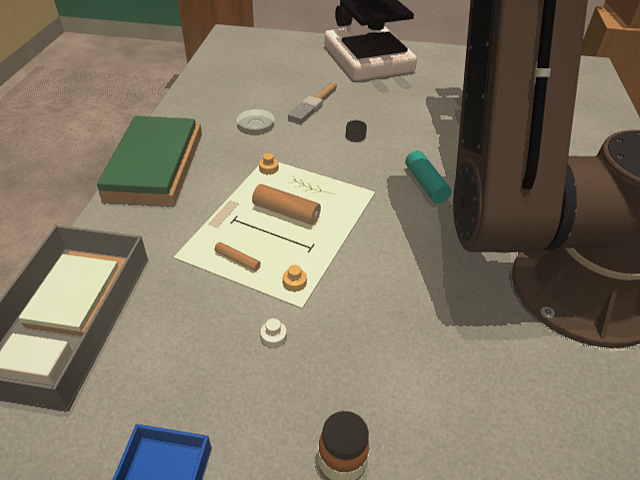

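Top view: the thick roller runs from (362,182) to (343,250). The line runs from (329,170) to (303,253), with the brass weights at (422,184) and (254,244). The thin dowel at (274,186) lies beyond the line.

```bash
cat > h.py <<'E'
from cell import *
import cv2, numpy as np
from scipy.optimize import minimize
def ray(n,uv,z):
    i=camera_info(n);K=np.array(i["K"]);T=np.array(i["cam_to_world"])
    d=T[:3,:3]@np.linalg.solve(K,[uv[0],uv[1],1.]);return T[:3,3]+d*(z-T[2,3])/d[2]
def proj(n,P):
    i=camera_info(n);K=np.array(i["K"]);T=np.array(i["cam_to_world"])
    c=(P-T[:3,3])@T[:3,:3]@K.T;return c[:,:2]/c[:,2:]
def mask(img,seed):
    h=cv2.cvtColor(img,cv2.COLOR_BGR2HSV)
    m=((h[...,1]>110)&((h[...,0]<25)|(h[...,0]>170))).astype(np.uint8)
    _,l=cv2.connectedComponents(m);return (l==l[int(seed[1]),int(seed[0])]).astype(np.uint8)
def cyl(x,y,a,r=22,L=130,z0=4):
    t=np.linspace(0,2*np.pi,40);d=np.array([np.cos(a),np.sin(a),0]);n=np.array([-d[1],d[0],0])
    return np.vstack([[x,y,z0+r]+s*L/2*d+r*np.outer(np.cos(t),n)+r*np.outer(np.sin(t),[0,0,1]) for s in(-1,1)])
def fit(n,img,seed,x0):
    m=cv2.resize(mask(img,seed),None,fx=4,fy=4,interpolation=0)
    def f(p):
        q=cv2.convexHull(((proj(n,cyl(p[0],p[1],p[2]/100))+.5)*4).astype(np.float32)).round().astype(int)
        k=np.zeros_like(m);cv2.fillConvexPoly(k,q,1);return 1-(k&m).sum()/(k|m).sum()
    r=minimize(f,[x0[0],x0[1],x0[2]*100],method="Nelder-Mead",options=dict(initial_simplex=np.array([x0]*4)*[1,1,100]+np.vstack([[0,0,0],np.diag([10,10,10])])))
    return r.x*[1,1,.01],r.fun,m.sum()/16
def linefit(n,img,uv1,uv2):  # line: dark pixels on board around the given ends
    g=cv2.cvtColor(img,cv2.COLOR_BGR2GRAY);k=np.zeros_like(g)
    cv2.line(k,uv1,uv2,1,19)
    ys,xs=np.nonzero((g<110)&(k>0));h=cv2.cvtColor(img,cv2.COLOR_BGR2HSV)
    s=h[ys,xs,1]<110;P=np.array([ray(n,(u,v),4) for u,v in zip(xs[s],ys[s])])[:,:2]
    r=cv2.minAreaRect(P.astype(np.float32));b=cv2.boxPoints(r);return r,b
E
python3 - <<'E'
from h import *
I={n:cv2.imread(f"pics/{n}0.png") for n in("top","side")}
for n,e,c in(("top",((329,170),(303,253)),(351,215)),("side",((235,220),(312,247)),(286,203))):
    r,b=linefit(n,I[n],*e);print(n,"line",np.round(r[0],1),np.round(r[1],1),r[2])
    e=[ray(n,u,4)[:2] for u in e];print(np.round(e,1), np.linalg.norm(e[0]-e[1]))
    d=e[0]-e[1];p=ray(n,c,26);x,f,A=fit(n,I[n],c,[p[0],p[1],np.arctan2(d[1],d[0])]);print("roller",x.round(3),np.degrees(x[2]),f,A)
for u in((422,182),(254,242)):print("weight",ray("top",u,38))
print("dowel",ray("top",(274,186),14))
E
```

```text
top line [572.9 -35.4] [ 23.4 185.5] 72.86779022216797
[[645.1 -59.1]
 [485.  -10.7]] 167.22688547540056
roller [ 5.50184e+02 -9.73400e+01 -3.05000e-01] -17.500658262560528 0.05055096418732785 1727.0
side line [564.  -31.4] [ 20.5 169.4] 72.77764892578125
[[640.8 -54.7]
 [482.2  -8.6]] 165.18134644375894
roller [ 5.57666e+02 -1.02874e+02 -3.44000e-01] -19.692910309280123 0.287054257297647 1107.0
weight [ 611.25493112 -226.89284592   38.        ]
weight [499.28298499  75.44438462  38.        ]
dowel [609.81313762  44.10050763  14.        ]
```

```bash
cat >> h.py <<'E'
def line2(n,img,c,a):  # template fit: mean darkness under projected line drawing minus surroundings
    g=cv2.GaussianBlur(255-cv2.cvtColor(img,cv2.COLOR_BGR2GRAY),(3,3),0).astype(np.float32)
    s=np.linspace(-83,83,167);t=np.linspace(-12,12,25)
    Q=np.vstack([np.c_[s,0*s],np.c_[0*t-83,t],np.c_[0*t+83,t]])
    def f(p):
        R=np.array([[np.cos(p[2]/100),np.sin(p[2]/100)],[-np.sin(p[2]/100),np.cos(p[2]/100)]])
        w=proj(n,np.c_[Q@R+p[:2],np.full(len(Q),4.)]).astype(np.float32)
        v=cv2.remap(g,w[:,:1],w[:,1:],cv2.INTER_LINEAR).ravel();return -(v[:167].mean()+v[167:].mean())
    x0=np.array([c[0],c[1],a*100]);r=minimize(f,x0,method="Nelder-Mead",options=dict(initial_simplex=np.array([x0]*4)+np.vstack([[0,0,0],np.diag([4,4,3])])))
    return r.x*[1,1,.01],r.fun,Q
E
python3 - <<'E'
from h import *
out=[]
for n,c0,c in(("top",(565,-35),(351,215)),("side",(562,-31.5),(286,203))):
    I=cv2.imread(f"pics/{n}0.png")
    l,f,Q=line2(n,I,c0,-.295);print(n,l,f)
    p=ray(n,c,26);x,f,A=fit(n,I,c,[p[0],p[1],-.3]);m=mask(I,c);print(x,f)
    a=l[2];d=x[:2]-l[:2];print("along",d@[np.cos(a),np.sin(a)],"across",d@[-np.sin(a),np.cos(a)],"yaw",np.degrees(x[2]-a))
    V=cv2.resize(I,None,fx=4,fy=4,interpolation=cv2.INTER_CUBIC)
    for mm,col in((cv2.resize(m,None,fx=4,fy=4,interpolation=0),(255,0,0)),):
        cv2.drawContours(V,cv2.findContours(mm,0,2)[0],-1,col,1)
    q=cv2.convexHull(((proj(n,cyl(*x))+.5)*4).astype(np.float32)).astype(int);cv2.polylines(V,[q],True,(0,255,0),1)
    R=np.array([[np.cos(a),np.sin(a)],[-np.sin(a),np.cos(a)]])
    for w in proj(n,np.c_[Q@R+l[:2],np.full(len(Q),4.)]):cv2.circle(V,tuple(((w+.5)*4).astype(int)),1,(0,0,255),-1)
    u=((np.array(c)-[20 if n=="top" else 0,0])*4).astype(int);out.append(V[u[1]-200:u[1]+240,u[0]-200:u[0]+200])
cv2.imwrite("pics/fit0.png",np.hstack(out))
E
```

```text
top [ 5.65885561e+02 -3.34075300e+01 -3.02215493e-01] -382.84576416015625
[ 5.50577296e+02 -9.72828098e+01 -3.05664575e-01] 0.04850243548554256
along 4.397098948435571 across -65.53670616074247 yaw -0.19761787520525925
side [ 5.64057020e+02 -3.08715559e+01 -3.00470798e-01] -246.3840789794922
[ 5.54814432e+02 -1.02523337e+02 -3.41653155e-01] 0.28526354111888674
along 12.378279169290044 across -71.17711222620309 yaw -2.3595752373909735
```

View pics/fit0.png

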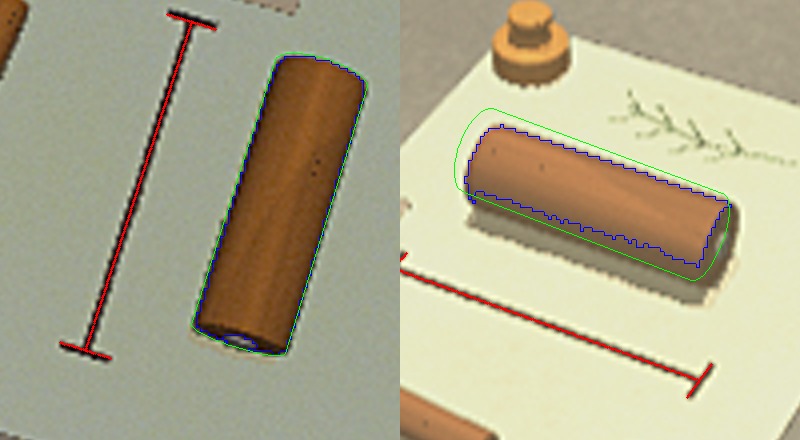

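The top fit is good; the side mask is partial, so I'm ignoring it. The roller is 65.5 mm across from the line and about 4.4 mm off along it. Approaching with the finger line along the roller axis.

Call:
move_arm(
  commands=[
    [[2.6,3.5,-0.8],[0,0,5.6],0.5],
    [[2.6,3.5,-0.8],[0,0,5.6],0.5],
    [[2.6,3.5,-0.8],[0,0,5.6],0.5],
    [[2.6,3.5,-0.8],[0,0,5.6],0.5],
    [[2.6,3.5,-0.8],[0,0,5.6],0.5],
    [[2.6,3.5,-0.8],[0,0,5.6],0.5],
    [[2.6,3.5,-0.8],[0,0,5.6],0.5],
    [[2.6,3.5,-0.8],[0,0,5.6],0.5],
    [[2.6,3.5,-0.8],[0,0,5.6],0.5],
    [[2.6,3.5,-0.8],[0,0,5.6],0.5],
  ],
)

```text
t: 1.1
eef_pos: [439.4, -247.4, 134.3]
tcp_rot: [-3.142, -0.0, 1.271]
ft_force: [0.0, -0.1, -0.0]
opening: 0.501
grip_force: 0.0
```

Call:
move_arm(
  commands=[
    [[2.6,3.5,-1.5],[0,0,0],0.5],
    [[2.6,3.5,-1.5],[0,0,0],0.5],
    [[2.6,3.5,-1.5],[0,0,0],0.5],
    [[2.6,3.5,-1.5],[0,0,0],0.5],
    [[0,0,0],[0,0,0],0.5],
    [[0,0,0],[0,0,0],0.5],
  ],
)

```text
t: 1.7
eef_pos: [542.5, -108.1, 74.0]
tcp_rot: [-3.14, 0.0, 1.269]
ft_force: [-0.1, -0.7, 0.3]
opening: 0.498
grip_force: 0.0
```

Call:
move_arm(
  commands=[
    [[0.5,0.5,-1.2],[0,0,0],0.5],
    [[0,0,-0.8],[0,0,0],0.5],
    [[0,0,-0.4],[0,0,0],0.5],
    [[0,0,-0.1],[0,0,0],0.5],
    [[0,0,0],[0,0,0],0.5],
  ],
)

```text
t: 2.2
eef_pos: [547.4, -104.4, 49.6]
tcp_rot: [-3.141, 0.0, 1.266]
ft_force: [-1.0, -0.4, 0.4]
opening: 0.497
grip_force: 0.0
```

Run:
```python
from h import *
o=[]
for n,c in(("top",(340,210)),("side",(286,203))):
    I=read_camera(n);cv2.imwrite(f"pics/{n}1.png",I);o.append(cv2.resize(I[c[1]-75:c[1]+75,c[0]-65:c[0]+65],(400,462)))
cv2.imwrite("pics/c1.png",np.hstack(o))
```

```text
(no output)
```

View pics/c1.png

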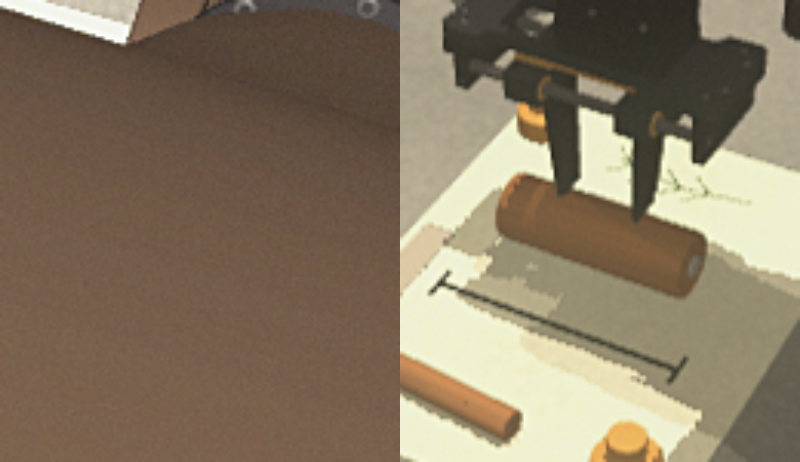

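The side view shows both fingertips centred just above the roller's top; the top view is hidden by the arm. Pressing lightly.

Call:
move_arm(
  commands=[
    [[0,0,-0.15],[0,0,0],0.5],
    [[0,0,-0.1],[0,0,0],0.5],
    [[0,0,0],[0,0,0],0.5],
  ],
)

```text
t: 2.6
eef_pos: [547.8, -104.0, 48.1]
tcp_rot: [3.14, -0.0, 1.267]
ft_force: [-2.8, 0.7, 10.1]
opening: 0.501
grip_force: 5.0
```

Call:
move_arm(
  commands=[
    [[0.15,0.48,0],[0,0,0],0.5],
    [[0.15,0.48,0],[0,0,0],0.5],
    [[0.15,0.48,0],[0,0,0],0.5],
    [[0.15,0.48,0],[0,0,0],0.5],
    [[0.15,0.48,0],[0,0,0],0.5],
    [[0,0,0],[0,0,0],0.5],
    [[0,0,0],[0,0,0],0.5],
  ],
)

```text
t: 3.3
eef_pos: [555.4, -79.8, 48.1]
tcp_rot: [3.14, -0.0, 1.267]
ft_force: [-2.5, 1.4, 11.0]
opening: 0.501
grip_force: 5.1
```

```bash
cat >> h.py <<'E'
def look(k,c=(286,203)):
    I=read_camera("side");cv2.imwrite(f"pics/side{k}.png",I)
    cv2.imwrite(f"pics/c{k}.png",cv2.resize(I[c[1]-75:c[1]+75,c[0]-75:c[0]+75],(600,600),interpolation=cv2.INTER_CUBIC));print(state()["eef_pos"],state()["ft_force"])
E
python3 -c "
from h import *
look(2)"
```

```text
[555.38055683 -79.82635432  48.08423325] [-1.98921286 -0.02431719 10.31953462]
```

View pics/c2.png

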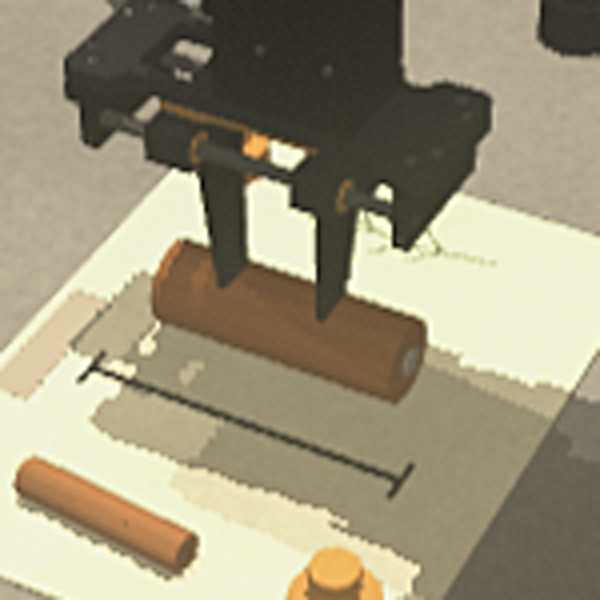

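Rolled by about 12.7 mm as expected. Next stroke: lift the fingers, step back, press, drag, with a small axial component to take out the 4 mm lengthwise offset.

Call:
move_arm(
  commands=[
    [[0,0,0.5],[0,0,0],0.5],
    [[-0.2,-0.6,0],[0,0,0],0.5],
    [[-0.2,-0.7,0],[0,0,0],0.5],
    [[0,0,0],[0,0,0],0.5],
    [[0,0,-0.25],[0,0,0],0.5],
    [[0,0,-0.15],[0,0,0],0.5],
    [[0,0,-0.1],[0,0,0],0.5],
    [[0,0,0],[0,0,0],0.5],
  ],
)

```text
t: 4.15
eef_pos: [551.2, -92.8, 48.0]
tcp_rot: [3.141, -0.0, 1.267]
ft_force: [-4.0, -0.2, 14.6]
opening: 0.498
grip_force: 7.1
```

Call:
move_arm(
  commands=[
    [[0.08,0.48,0],[0,0,0],0.5],
    [[0.08,0.48,0],[0,0,0],0.5],
    [[0.08,0.48,0],[0,0,0],0.5],
    [[0.08,0.48,0],[0,0,0],0.5],
    [[0.08,0.48,0],[0,0,0],0.5],
    [[0.08,0.48,0],[0,0,0],0.5],
    [[0.08,0.48,0],[0,0,0],0.5],
    [[0,0,0],[0,0,0],0.5],
    [[0,0,0],[0,0,0],0.5],
  ],
)

```text
t: 5.05
eef_pos: [559.0, -59.6, 48.2]
tcp_rot: [3.136, -0.0, 1.268]
ft_force: [5.6, -1.2, 7.4]
opening: 0.503
grip_force: 3.9
```

```bash
python3 -c "
from h import *
look(3)"
```

```text
[558.98285997 -59.67682403  48.1837535 ] [ 5.83214489 -2.31943662  7.67526857]
```

View pics/c3.png

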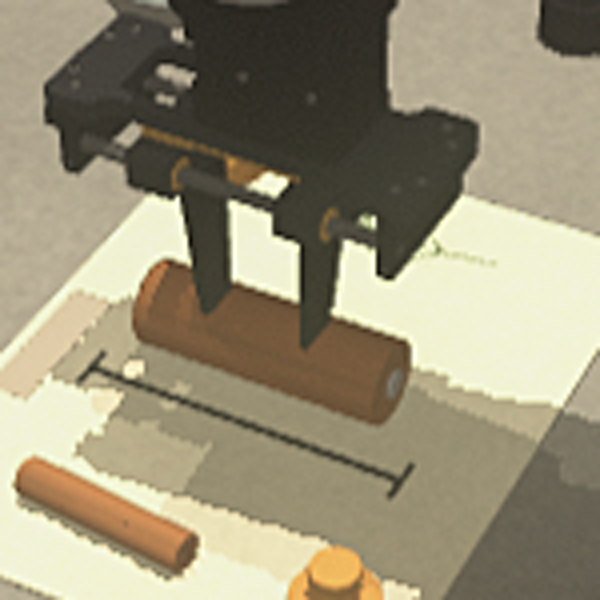

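Call:
move_arm(
  commands=[
    [[0,0,0.5],[0,0,0],0.5],
    [[-0.25,-0.8,0],[0,0,0],0.5],
    [[-0.25,-0.8,0],[0,0,0],0.5],
    [[0,0,0],[0,0,0],0.5],
    [[0,0,-0.25],[0,0,0],0.5],
    [[0,0,-0.15],[0,0,0],0.5],
    [[0,0,-0.1],[0,0,0],0.5],
    [[0,0,0],[0,0,0],0.5],
  ],
)

```text
t: 5.9
eef_pos: [551.7, -75.1, 48.0]
tcp_rot: [3.141, -0.0, 1.267]
ft_force: [-4.1, 0.4, 15.1]
opening: 0.5
grip_force: 7.1
```

Call:
move_arm(
  commands=[
    [[0.14,0.48,0],[0,0,0],0.5],
    [[0.14,0.48,0],[0,0,0],0.5],
    [[0.14,0.48,0],[0,0,0],0.5],
    [[0.14,0.48,0],[0,0,0],0.5],
    [[0.14,0.48,0],[0,0,0],0.5],
    [[0.14,0.48,0],[0,0,0],0.5],
    [[0,0,0],[0,0,0],0.5],
    [[0,0,0],[0,0,0],0.5],
  ],
)

```text
t: 6.7
eef_pos: [560.6, -46.2, 48.0]
tcp_rot: [3.14, -0.0, 1.268]
ft_force: [-1.1, 0.0, 12.8]
opening: 0.501
grip_force: 6.4
```

Call:
move_arm(
  commands=[
    [[0,0,1],[0,0,0],0.5],
    [[0,0,3],[0,0,0],0.5],
    [[-3,-3.5,1],[0,0,0],0.5],
    [[-3,-3.5,1],[0,0,0],0.5],
    [[-3,-3.5,1],[0,0,0],0.5],
    [[-3,-3.5,1],[0,0,0],0.5],
    [[-3,-3.5,0],[0,0,0],0.5],
    [[-3,-3.5,0],[0,0,0],0.5],
    [[-2,-3.5,0],[0,0,0],0.5],
    [[0,-3.5,0],[0,0,0],0.5],
  ],
)

```text
t: 7.7
eef_pos: [357.9, -327.5, 127.6]
tcp_rot: [-3.141, -0.0, 1.266]
ft_force: [-0.1, 1.0, -0.4]
opening: 0.499
grip_force: 0.0
```

```bash
cat > m.py <<'E'
from h import *
import sys
k=sys.argv[1];I=read_camera("top");cv2.imwrite(f"pics/top{k}.png",I)
l=np.array([565.9,-33.4,-.3022]);g=[565.9,-33.4-float(sys.argv[2])]
c=proj("top",np.array([[*g,26.]]))[0]
x,f,A=fit("top",I,c,[*g,-.3]);a=l[2];d=x[:2]-l[:2]
print(x,f,A);print("along",d@[np.cos(a),np.sin(a)],"across",d@[-np.sin(a),np.cos(a)],"yaw",np.degrees(x[2]-a))
V=cv2.resize(I,None,fx=4,fy=4,interpolation=2);q=cv2.convexHull(((proj("top",cyl(*x))+.5)*4).astype(np.float32)).astype(int);cv2.polylines(V,[q],True,(0,255,0),1)
cv2.imwrite(f"pics/d{k}.png",V[600:1100,1000:1600])
E
python3 m.py 4 20
```

```text
[ 5.63856746e+02 -5.42079314e+01 -3.01732596e-01] 0.053865630744684534 1709.0
along 4.242220513428763 across -20.47311554671358 yaw 0.026780300725918176
```

View pics/d4.png

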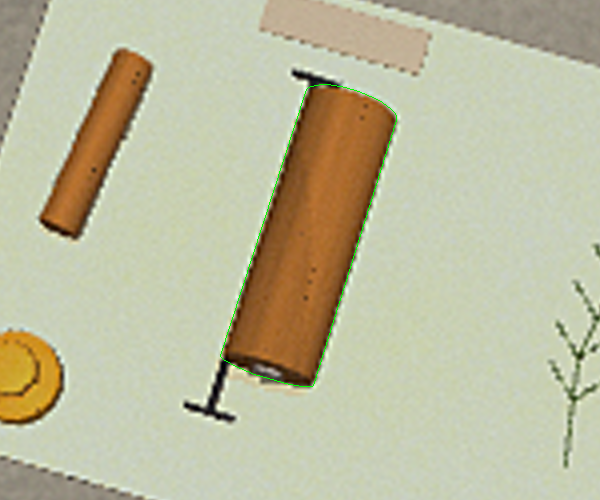

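The roller is 20.5 mm from the line, parallel to it, and 4.2 mm off lengthwise. The axial drag only slipped at the fingertips. Two shorter strokes next.

Call:
move_arm(
  commands=[
    [[2.6,3.4,0],[0,0,0],0.5],
    [[2.6,3.4,0],[0,0,0],0.5],
    [[2.6,3.4,0],[0,0,0],0.5],
    [[2.6,3.4,0],[0,0,0],0.5],
    [[2.5,3.3,-1],[0,0,0],0.5],
    [[2.5,3.3,-1.5],[0,0,0],0.5],
    [[2.5,3.3,-1.5],[0,0,0],0.5],
    [[2.5,3.3,-1.5],[0,0,0],0.5],
    [[0,0,-1.5],[0,0,0],0.5],
    [[0,0,0],[0,0,0],0.5],
  ],
)

```text
t: 8.75
eef_pos: [563.5, -57.1, 55.5]
tcp_rot: [-3.138, 0.0, 1.269]
ft_force: [-0.1, 0.1, 0.2]
opening: 0.502
grip_force: 0.0
```

Call:
move_arm(
  commands=[
    [[-0.1,-0.4,-0.3],[0,0,0],0.5],
    [[0,0,-0.2],[0,0,0],0.5],
    [[0,0,-0.15],[0,0,0],0.5],
    [[0,0,-0.1],[0,0,0],0.5],
    [[0,0,0],[0,0,0],0.5],
  ],
)

```text
t: 9.25
eef_pos: [563.1, -62.9, 49.9]
tcp_rot: [3.141, -0.0, 1.267]
ft_force: [0.8, -0.3, 0.4]
opening: 0.502
grip_force: 0.0
```

Call:
move_arm(
  commands=[
    [[0,0,-0.12],[0,0,0],0.5],
    [[0,0,-0.08],[0,0,0],0.5],
    [[0,0,0],[0,0,0],0.5],
  ],
)

```text
t: 9.55
eef_pos: [563.3, -62.6, 48.2]
tcp_rot: [3.141, -0.0, 1.267]
ft_force: [-1.4, 1.0, 5.4]
opening: 0.496
grip_force: 3.0
```

Call:
move_arm(
  commands=[
    [[0.14,0.45,0],[0,0,0],0.5],
    [[0.14,0.45,0],[0,0,0],0.5],
    [[0.14,0.45,0],[0,0,0],0.5],
    [[0.14,0.45,0],[0,0,0],0.5],
    [[0.14,0.45,0],[0,0,0],0.5],
    [[0.14,0.45,0],[0,0,0],0.5],
    [[0,0,0],[0,0,0],0.5],
    [[0,0,0],[0,0,0],0.5],
  ],
)

```text
t: 10.35
eef_pos: [571.7, -35.3, 48.2]
tcp_rot: [3.141, -0.0, 1.268]
ft_force: [-1.3, 0.1, 6.1]
opening: 0.5
grip_force: 3.1
```

Call:
move_arm(
  commands=[
    [[0,0,0.5],[0,0,0],0.5],
    [[-0.13,-0.43,0],[0,0,0],0.5],
    [[-0.13,-0.43,0],[0,0,0],0.5],
    [[0,0,0],[0,0,0],0.5],
    [[0,0,-0.25],[0,0,0],0.5],
    [[0,0,-0.15],[0,0,0],0.5],
    [[0,0,-0.1],[0,0,0],0.5],
    [[0,0,0],[0,0,0],0.5],
    [[0,0,0],[0,0,0],0.5],
  ],
)

```text
t: 11.25
eef_pos: [569.0, -44.0, 48.1]
tcp_rot: [3.141, -0.0, 1.267]
ft_force: [-2.5, 1.0, 9.9]
opening: 0.499
grip_force: 4.2
```

Call:
move_arm(
  commands=[
    [[0.09,0.3,0],[0,0,0],0.5],
    [[0.09,0.3,0],[0,0,0],0.5],
    [[0.09,0.3,0],[0,0,0],0.5],
    [[0.09,0.3,0],[0,0,0],0.5],
    [[0,0,0],[0,0,0],0.5],
    [[0,0,0],[0,0,0],0.5],
  ],
)

```text
t: 11.85
eef_pos: [572.7, -31.9, 48.1]
tcp_rot: [3.141, -0.0, 1.267]
ft_force: [-2.5, 0.6, 7.8]
opening: 0.498
grip_force: 4.0
```

Call:
move_arm(
  commands=[
    [[0,0,0.3],[0,0,0],0.5],
    [[0,0,2],[0,0,0],0.5],
    [[0,0,3],[0,0,0],0.5],
    [[-3,-3.5,1],[0,0,0],0],
    [[-3,-3.5,1],[0,0,0],0],
    [[-3,-3.5,1],[0,0,0],0],
    [[-3,-3.5,0],[0,0,0],0],
    [[-3,-3.5,0],[0,0,0],0],
    [[-3,-3.5,0],[0,0,0],0],
    [[-2,-3.5,0],[0,0,0],0],
  ],
)

```text
t: 12.85
eef_pos: [370.6, -278.1, 130.8]
tcp_rot: [-3.141, -0.0, 1.267]
ft_force: [0.7, -0.5, 0.3]
opening: 0.013
grip_force: 0.0
```

```bash
python3 m.py 5 0
```

```text
[ 5.70315335e+02 -3.44366760e+01 -3.04195762e-01] 0.050478104212860364 1719.0
along 4.5237868305774365 across 0.3243994686146144 yaw -0.11434875312965667
```

View pics/d5.png

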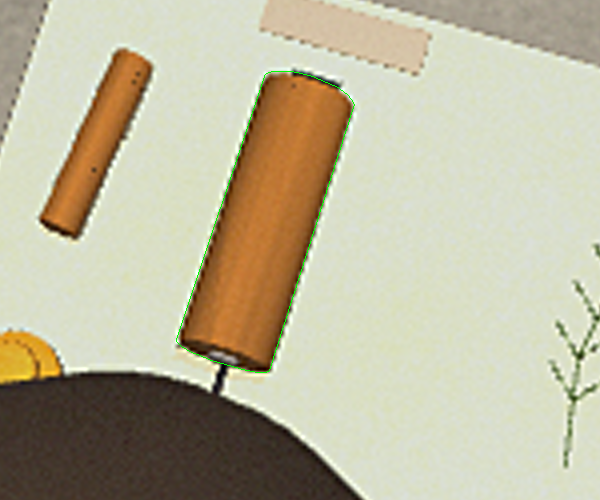

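Across offset is 0.3 mm and it is parallel. It still sits 4.5 mm towards the far end, so I'll gently slide it along the board with a shut fingertip on that end face.

Call:
move_arm(
  commands=[
    [[3.6,2.8,0],[0,0,0],0],
    [[3.6,2.8,0],[0,0,0],0],
    [[3.6,2.8,0],[0,0,0],0],
    [[3.5,2.7,0],[0,0,0],0],
    [[3.5,2.7,0],[0,0,0],0],
    [[3.5,2.7,0],[0,0,0],0],
    [[3.5,2.7,0],[0,0,0],0],
    [[3.5,2.6,0],[0,0,0],0],
    [[0,0,0],[0,0,0],0],
    [[0,0,0],[0,0,0],0],
  ],
)

```text
t: 13.9
eef_pos: [655.4, -58.3, 129.9]
tcp_rot: [-3.141, 0.0, 1.269]
ft_force: [-0.2, 0.5, -1.0]
opening: 0.007
grip_force: 0.0
```

Call:
move_arm(
  commands=[
    [[0,-0.2,-4],[0,0,0],0],
    [[0,0,-4],[0,0,0],0],
    [[0,0,-3],[0,0,0],0],
    [[0,0,0],[0,0,0],0],
    [[0,0,0],[0,0,0],0],
  ],
)

```text
t: 14.4
eef_pos: [655.2, -61.9, 21.3]
tcp_rot: [-3.141, 0.0, 1.266]
ft_force: [0.1, 0.2, 1.1]
opening: 0.001
grip_force: 0.0
```

```bash
python3 -c "
from h import *
look(6,(265,230))"
```

```text
[655.9181148  -61.82838248  22.276185  ] [ 0.56268472 -0.48171226 -0.30627505]
```

View pics/c6.png

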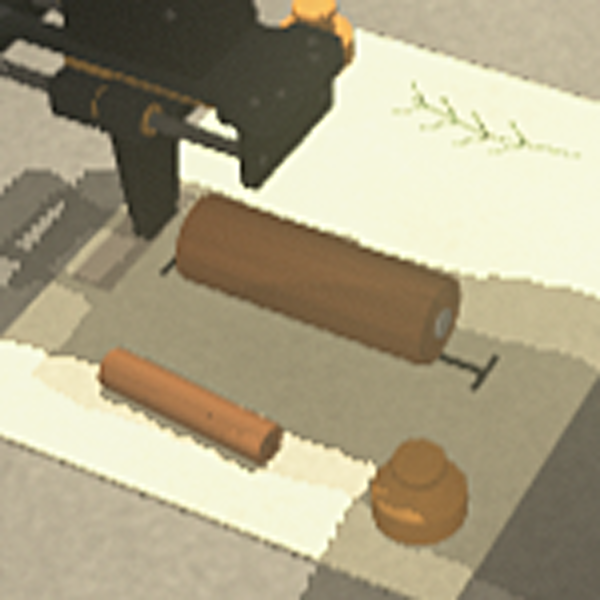

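```bash
python3 -c "
from h import *
c=np.array([570.3,-34.4]);u=np.array([.955,-.297]);n=np.array([.297,.955])
o=ray('side',(0,0),4)
for q in((175,215),(150,238),(135,225)):
  p=ray('side',(190+q[0]/4,155+q[1]/4),22)[:2]-[-1.8,2.5]
  print('s',(p-c)@u,'n',(p-c)@n)
"
```

```text
s 83.32404309262027 n -10.46920917414057
s 84.89727999241448 n 9.141883835468372
s 96.35626363777845 n 4.580476065023831
```

Call:
move_arm(
  commands=[
    [[-0.38,0.12,0],[0,0,0],0],
    [[-0.38,0.12,0],[0,0,0],0],
    [[-0.38,0.12,0],[0,0,0],0],
    [[-0.38,0.12,0],[0,0,0],0],
    [[-0.17,0.05,0],[0,0,0],0],
    [[-0.17,0.05,0],[0,0,0],0],
    [[-0.17,0.05,0],[0,0,0],0],
    [[-0.17,0.06,0],[0,0,0],0],
    [[0,0,0],[0,0,0],0],
    [[0,0,0],[0,0,0],0],
  ],
)

```text
t: 15.45
eef_pos: [633.9, -54.3, 20.9]
tcp_rot: [3.141, -0.0, 1.267]
ft_force: [3.7, -1.5, 5.4]
opening: 0.001
grip_force: 2.2
```

Call:
move_arm(
  commands=[
    [[0.5,-0.15,0],[0,0,0],0],
    [[1,-0.3,0],[0,0,0],0],
    [[0,0,4],[0,0,0],0],
    [[0,0,4.5],[0,0,0],0],
    [[0,0,2.5],[0,0,0],0],
    [[0,-4.5,0],[0,0,0],0],
    [[0,-4.5,0],[0,0,0],0],
    [[0,-4.5,0],[0,0,0],0],
    [[0,-4.5,0],[0,0,0],0],
    [[-2,-4.5,0],[0,0,0],0],
  ],
)

```text
t: 16.45
eef_pos: [629.4, -285.7, 129.9]
tcp_rot: [-3.141, -0.0, 1.268]
ft_force: [-0.7, 0.1, -0.4]
opening: 0.003
grip_force: 0.0
```

Call:
move_arm(
  commands=[
    [[-4,-3,0],[0,0,0],0],
    [[-4,-3,0],[0,0,0],0],
    [[-4,-3,0],[0,0,0],0],
    [[-4,-3,0],[0,0,0],0],
    [[-4,-3,0],[0,0,0],0],
    [[-4,-3,0],[0,0,0],0],
    [[-2,-3,0],[0,0,0],0],
    [[-2,-3,0],[0,0,0],0],
    [[0,0,0],[0,0,0],0],
  ],
)

```text
t: 17.35
eef_pos: [346.1, -527.1, 130.1]
tcp_rot: [-3.141, 0.0, 1.263]
ft_force: [0.6, 1.3, -0.5]
opening: 0.004
grip_force: 0.0
```

```bash
python3 m.py 7 0
```

```text
[ 5.64136279e+02 -3.25079832e+01 -3.01165955e-01] 0.04705637755986003 1725.0
along -1.949279481597082 across 0.3266733365086706 yaw 0.059246414832951746
```

View pics/d7.png

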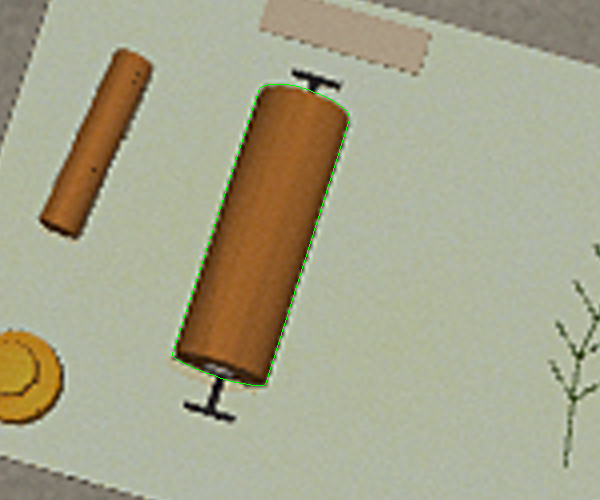

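The roller now lies over the line with both ticks showing: 0.3 mm off across, about 2 mm lengthwise, parallel. The weights are where they were and the arm is clear, so I'm handing in.

```bash
python3 -c "
from cell import env
print(env.job_done())"
```

```text
the job is handed in; nothing more can be done
None
```

I rolled the roller onto the line and handed the job in: by the top camera it lies parallel, 0.3 mm off across and about 2 mm off lengthwise; I took out a 4.5 mm lengthwise offset with a light fingertip push on its end, not by rolling, and never touched the weights.

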